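# Put the jam jar back into the packed jar rack

### The job

Put the jam jar that stands alone on the worktop away in the wooden jar rack: stand it on the rack's bare front ledge before the gap between the two other jam jars, then push it straight back into the row so that it nudges these two apart and ends between them, level with the row. Keep all the jars upright, let go, and leave the other things on the worktop where they are.

Things in the scene. Friction and masses are not known exactly. Their poses are not given: they have to be found in the camera images.
- jar_rack: Fixed open-fronted jar rack of smooth light wood: a floor board 8 mm thick, 323 mm wide (y), and 62 mm high walls behind and at both ends of a row of loose jars. Origin on the worktop under the middle of the row; x points to the back wall (away from the robot at yaw 0), y to the left along the row, z up. Floor top at z = 0.008.
- row_mid (a point): Middle of the row, on the rack's floor top (rack x = 0, y = 0); the row jars' axes begin within 3 mm of this line x = 0. Same axes as the rack. Inner face of the back wall at x = +46 mm; inner faces of the end walls at y = +-151.5 mm; walls 10 mm thick, the end walls reach forward to x = -44 mm.
- ledge_mid (a point): Middle of the rack's bare front ledge (floor without walls, in front of the row), on the floor top, 84 mm before row_mid; the ledge runs from rack x = -44 mm to the floor's front edge at x = -125 mm. Same axes as the rack.
- jam_loose_centre (a point): Glass jam jar, grey metal lid, upright, round, 108 mm tall, about 0.38 kg: 66 mm across at its widest (76 mm above its underside), narrowing to 53 mm at the foot; lid 60 mm across over the top 11 mm. The point is on its axis, half-way up (54 mm above its underside), z along the axis. This is the jar to put away; at the start it stands alone on the worktop, right of the rack.
- jam_mid_centre (a point): Glass jam jar, grey metal lid, upright, round, 108 mm tall, about 0.38 kg: 66 mm across at its widest (76 mm above its underside), narrowing to 53 mm at the foot; lid 60 mm across over the top 11 mm. The point is on its axis, half-way up (54 mm above its underside), z along the axis. It stands in the middle of the row. The gap between this and the end jam jar is only 25 to 42 mm at the start.
- jam_end_centre (a point): Glass jam jar, grey metal lid, upright, round, 108 mm tall, about 0.38 kg: 66 mm across at its widest (76 mm above its underside), narrowing to 53 mm at the foot; lid 60 mm across over the top 11 mm. The point is on its axis, half-way up (54 mm above its underside), z along the axis. It stands at one end of the row in the rack, left or right, some 20 mm from the end wall.
- pasta_jar_centre (a point): Larger glass jar of pasta with a flat lid, upright, round, 81 mm across, 137 mm tall, about 0.58 kg; it stands at the other end of the row, opposite the end jam jar. The point is on its axis, 68 mm above its underside.
- mug: White mug, 87 mm across, 88 mm tall, a bystander on the worktop; origin at the centre of its underside.
- mill: Dark wooden pepper mill, 58 mm across, 160 mm tall, a bystander; origin at the centre of its underside.
- timer: Round egg-like kitchen timer, 70 mm across, 62 mm tall, a bystander; origin at the centre of its underside.
- jam_loose: The same jar as jam_loose_centre; origin at the centre of its underside. The row has room for all four jars, with 24 mm to spare, once the neighbours shift sideways. Jars slide easily on the rack (friction about 0.2); pushed at their widest height or lower they stay upright.
- jam_mid: The same jar as jam_mid_centre; origin at the centre of its underside.
- jam_end: The same jar as jam_end_centre; origin at the centre of its underside.
- pasta_jar: The same jar as pasta_jar_centre; origin at the centre of its underside.
Mind the look-alikes: they are no part of the job. What is shaped like the jam_loose but turquoise is not meant. What is shaped like the jam_end but blue is not meant.

How it is judged:
On the way, in this order (a step that is already met when the one before it is completed fails the run):
1. the jar stands upright on the rack's front ledge, before the gap between the two other jam jars (x of jam_loose_centre in the frame of jar_rack between -0.125 and -0.035 m and angle between jam_loose_centre's own z axis and vertical below 0.15 rad and z of jam_loose_centre in the frame of jar_rack between 0.058 and 0.068 m and horizontal distance between jam_loose_centre and jam_mid_centre below 0.15 m and horizontal distance between jam_loose_centre and jam_end_centre below 0.15 m), for 0.2 s.
2. the jar is in the row, between the two jam jars (x of each of jam_loose_centre, jam_mid_centre, jam_end_centre, pasta_jar_centre in the frame of jar_rack above -0.018 m and horizontal distance between jam_loose_centre and jam_mid_centre below 0.09 m and horizontal distance between jam_loose_centre and jam_end_centre below 0.09 m and horizontal distance between jam_mid_centre and jam_end_centre above 0.115 m), for 0.2 s.
At the end, for the whole second after the job is handed in: The jar stands on the rack's floor in the row between the two other jam jars (axes less than 90 mm from each of theirs, theirs more than 115 mm apart), no jar's axis more than 18 mm in front of the rack's row line, all four jars upright within 0.1 rad, at rest (all of step 2 and z of jam_loose_centre in the frame of jar_rack between 0.058 and 0.067 m and z of jam_mid_centre in the frame of jar_rack between 0.058 and 0.067 m and z of jam_end_centre in the frame of jar_rack between 0.058 and 0.067 m and angle between each of jam_loose_centre, jam_mid_centre, jam_end_centre, pasta_jar_centre's own z axis and vertical below 0.1 rad and linear speed of each of jam_loose, jam_mid, jam_end, pasta_jar below 0.02 m/s); the robot touches nothing.
It fails at once if a jar of the row is tipped by more than 0.4 rad (angle between any of jam_mid_centre, jam_end_centre, pasta_jar_centre's own z axis and vertical above 0.4 rad).
It fails at once if the jar to put away is tipped by more than 0.6 rad (angle between jam_loose_centre's own z axis and vertical above 0.6 rad).
It fails at once if the mug, the pepper mill or the timer is shifted by more than 30 mm (distance of any of mug, mill, timer from where it was at the start of the episode above 0.03 m).
It also fails if it takes over 51 s, if anything falls off the work surface, if the arm or the gripper's body presses on something with over 40 N, if the wrist force passes 120 N, or if a joint passes its speed limit or range.

### The arm

A 6-joint arm with a two-finger parallel gripper is mounted at the origin on a cart in front of the work surface, level with it; the furniture and walls round the work are solid. World frame = base frame: x ahead of the robot, y to its left, z up, the work surface at z = 0. Lengths are in m, angles in rad, forces in N, time in s.
With the tool pointing down it reaches from about 0.3 to 0.875 m from the base axis. Payload 6.4 kg.
Tool frame: the origin (TCP) lies midway between the tips of the shut fingers; the grasp point (between the pads) lies ctrl.grip_depth behind it (ctrl.grip_depth is the distance from the TCP to the grasp point, in m); x points along the fingers, y is the direction in which the jaws open and shut, and the axes are right-handed (so a half turn about x gives the same grasp; the last joint's range is limited). The gripper opens to 85 mm and grips with 20 to 120 N. Pads are 22 mm wide; open, the fingers measure 114 mm over their backs; the gripper's body (76 mm by 85 mm) begins 54 mm behind the grasp point. The pads swing forward as they close: fully open they stand 13 mm farther back than shut.
Start: joints at [-1.414, 0.181, 1.607, -0, 1.354, -0.206], TCP at [0.204, -0.538, 0.231] pointing down, gripper open.
Joint ranges: [-2.99, 2.99], [-0.89, 2.07], [0.3, 2.58], [-1.14, 4.28], [0, 2.63], [-3.12, 3.12]. Speed limits (rad/s): [2.57, 2.57, 3.01, 3.14, 3.14, 3.14].

### API

Orientations are given as a unit quaternion [w, x, y, z].
In Python, from bench import ctrl gives the robot as it stands.
- The arm moves only by the shell command python3 -m creep 'ROWS'. ROWS is text: rows parted by semicolons, each of 7 numbers parted by spaces: the opening, from 0 (shut) to 1 (fully open), then the shift along the tool's x, y, z in cm, then the turn, a rotation vector about the tool's x, y, z in rad. In form: claw x y z ax ay az; .... A call has 1 to 10 rows; each row shifts and turns the pose as measured when the row begins, along the tool's axes as they then stand; what a row does not reach is not made up. A row lasts 1/8 s, in which the tool goes at most 62.5 mm and 10.7 degrees, less where a joint would pass 70% of its speed; a pose out of reach is approached as far as the arm can. A call with a gripper value outside its range is refused whole. The fingers move at their own pace and stop on an object; the grip force is fixed at half the most. Time passes only in rows, so rows that do not move let the fingers close. It gives the time, the measured TCP pose, the force and the opening at its end, in the units of the state.
- ctrl.get_obs(): the state, without advancing time (a new reading comes with each control period).
- ctrl.camera(name): name is "scene" or "top" or "wrist"; returns (picture, depth): 480x640x3 uint8, blue, green, red; 480x640 float32, m along the optical axis (not along the pixel's ray), 0 where there is no reading.
- ctrl.calibration(name): a dict with "mtx" (3x3 intrinsics, pixels), "distortion" ([k1, k2, p1, p2, k3] as OpenCV has them; the pictures are not rectified), "R" (3x3) and "t" (3): a world point X has camera coordinates R X + t; the wrist camera has in their place "tool_from_camera" (4x4, takes a point from camera to tool coordinates, whose origin is the TCP and whose axes are the tool frame's). Camera axes: x right, y down, z forward; pixel columns grow to the right and rows downward; lengths in m; the calibration is good to about 2 mm. A picture is of the moment at which its call begins: read the wrist's pose just before it. calibration takes no time and is no camera call.
- ctrl.hand_in(): hands the job in, once; it reports no verdict.
Trained networks look in the newest picture that a camera, given by its name, has taken for a name from the list of things; names that differ only in an ending like _2 or _b are one class to them, and where a whole thing is asked for, a point or a joint stands for the part that bears it (a point fixed in the world has none). Each returns a list of dicts, best first, with "confidence" (0 to 1); they miss things now and then, are a little off and sometimes report something else, mostly with a low value. They report only what shows in the picture. A call takes as long as a camera call. They do not tell look-alikes from the thing itself.
- ctrl.find_in(query, camera): "rect" ([left, top, right, bottom] in pixels, round what is visible of it).
The state is a dict: "time_s": time; "q": joint angles; "dq": joint speeds; "joint_efforts": joint torques, N m; "eef_pos": TCP position; "eef_rot": TCP orientation; "wrist_force": force on the tool from outside, world axes, zero at the start; "torque": the same for the moment, N m; "opening": opening from 0.0 (shut) to 1.0 (fully open).
Only numpy, scipy, OpenCV 4.12 (cv2) and the standard library are available. Lean on these libraries where they do the work, as an engineer would, in place of code of your own. Each camera call takes 0.05 s, during which the arm holds its last target.

## Working session

There is one attempt and no reset: what is moved stays moved. The work goes in short steps, Python scripts to look and compute and a shell command to move; the robot and the scene stay as the last step left them, time stands still between calls to the robot, and variables do not carry over. Pictures are saved under pics/ and viewed, and the job is handed in when it is done.

```bash
ls; mkdir -p pics
python3 - <<'E'
from bench import ctrl
import cv2
o=ctrl.get_obs();print(o, ctrl.grip_depth)
for n in("scene","top","wrist"):
    p,d=ctrl.camera(n);cv2.imwrite(f"pics/{n}0.png",p)
    import numpy as np; np.save(f"{n}0.npy",d)
    print(n,ctrl.calibration(n))
    for q in("jar_rack","jam_loose","pasta_jar","mug","mill","timer"):
        print(q,[(np.round(r["rect"]).tolist(),round(r["confidence"],2)) for r in ctrl.find_in(q,n)])
print(ctrl.get_obs()["time_s"])
E
```

```text
pics
{'time_s': 0.0, 'q': array([-1.41427955e+00,  1.81528406e-01,  1.60801191e+00,  1.16839908e-05,
        1.35379891e+00, -2.06290800e-01]), 'dq': array([ 0.00097694,  0.00016038,  0.00015666,  0.00030088,  0.00057065,
       -0.00074133]), 'joint_efforts': array([-1.24258266e-03, -4.44872189e+01, -3.51339841e+01, -3.88791550e-04,
        9.08417132e-03,  1.52490082e-05]), 'eef_pos': array([ 0.20400456, -0.53700293,  0.23038937]), 'eef_rot': array([ 0.12695135,  0.69552345,  0.12818578, -0.69548465]), 'wrist_force': array([0.06765714, 0.57885137, 0.1391433 ]), 'torque': array([-0.00010476, -0.00707269, -0.01748767]), 'opening': 0.9978650707123629} 0.0187
scene {'mtx': array([[489.18860218,   0.        , 311.48779731],
       [  0.        , 489.18860218, 244.26726134],
       [  0.        ,   0.        ,   1.        ]]), 'distortion': array([-0.1352109,  0.       ,  0.       ,  0.       ,  0.       ]), 'R': array([[-0.79113601, -0.61137418, -0.01803945],
       [-0.33373111,  0.45619844, -0.8249282 ],
       [ 0.51256937, -0.64661008, -0.56494959]]), 't': array([0.40832064, 0.23823
[... 1246 characters left out ...]
 321.0], 0.8)]
wrist {'mtx': array([[373.42124584,   0.        , 325.95236824],
       [  0.        , 373.42124584, 238.66853433],
       [  0.        ,   0.        ,   1.        ]]), 'distortion': array([-0.00912437,  0.        ,  0.        ,  0.        ,  0.        ]), 'tool_from_camera': array([[ 7.21954331e-04, -3.11155434e-01,  9.50358761e-01,
        -1.41679014e-01],
       [ 9.99999676e-01, -1.13305852e-04, -7.96762087e-04,
         1.65777466e-04],
       [ 3.55598062e-04,  9.50359028e-01,  3.11155252e-01,
        -7.93658615e-02],
       [ 0.00000000e+00,  0.00000000e+00,  0.00000000e+00,
         1.00000000e+00]])}
jar_rack []
jam_loose []
pasta_jar []
mug []
mill []
timer []
1.05
```

View pics/top0.png

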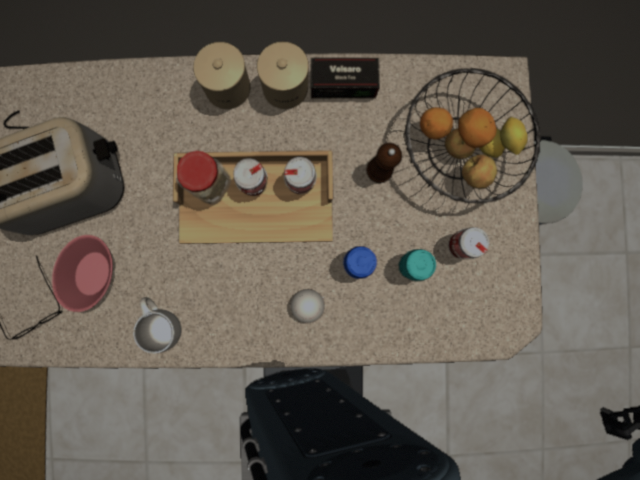

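View pics/scene0.png

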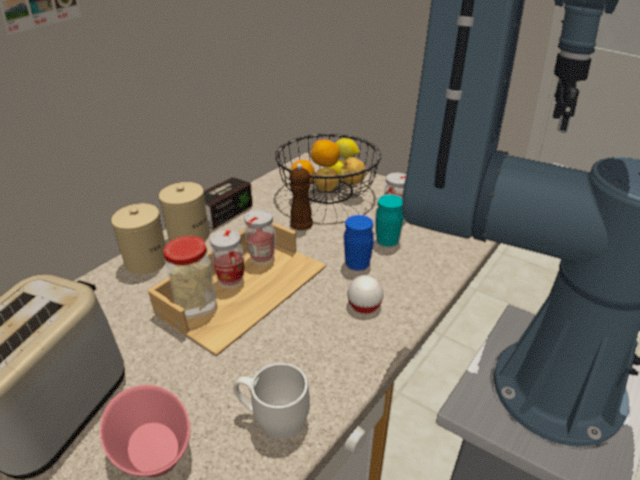

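Top view: loose jar (grey lid, red mark) at about (469,243), turquoise at (418,265), blue at (360,262). Rack at (180..333,150..243) with pasta (199,173), jam_mid (250,177), jam_end (299,175). Next I measure from the depth image.

```bash
cat > h.py <<'E'
import numpy as np,cv2
from bench import ctrl
def world(name,d,pose=None):
    c=ctrl.calibration(name);h,w=d.shape
    u,v=np.meshgrid(np.arange(w),np.arange(h))
    p=cv2.undistortPoints(np.stack([u,v],-1).reshape(-1,1,2).astype(float),c["mtx"],c["distortion"]).reshape(h,w,2)
    X=np.dstack([p*d[...,None],d])
    if "R" in c: W=(X-c["t"])@c["R"]
    else:
        T=c["tool_from_camera"]; X=X@T[:3,:3].T+T[:3,3]
        W=X@rot(pose["eef_rot"]).T+pose["eef_pos"]
    W[d<=0]=np.nan
    return W
from scipy.spatial.transform import Rotation as Rn
def rot(q): return Rn.from_quat(np.roll(q,-1)).as_matrix()
def comp(W,zlo,zhi,minpix=60):
    m=((W[...,2]>zlo)&(W[...,2]<zhi)).astype(np.uint8)
    n,l,s,c=cv2.connectedComponentsWithStats(m)
    for i in range(1,n):
        if s[i,4]>minpix:
            q=W[l==i]; yield s[i].tolist(),q
E
python3 - <<'E'
from h import *
d=np.load("top0.npy");W=world("top",d)
print("table z",np.nanmedian(W[330:350,400:500,2]))
for z0,z1 in((.100,.13),(.13,.17),(.05,.085)):
  print(z0,z1)
  for s,q in comp(W,z0,z1):
    if s[4]<4000:
      pts=q[:,:2].astype(np.float32); (c,r)=cv2.minEnclosingCircle(pts)
      print(s,np.round(np.median(q,0),3),"mid",np.round((np.percentile(pts,2,0)+np.percentile(pts,98,0))/2,4),np.round(c,4),round(r,4))
# rack front edge/floor
m=(W[...,2]>.004)&(W[...,2]<.014)
for v,u in((235,200),(235,260),(235,320),(241,200),(241,320),(155,280),(152,200),(155,325)):
  print(v,u,np.round(W[v,u],4))
R=W[200:250,170:345]
for u in range(185,332,20):
  col=W[205:256,u]; print(u,np.round(col[25:45:2,2]*1000).tolist(),np.round(col[25:45:2,0],3).tolist())
E
```

```text
table z -0.0006973675772828502
0.1 0.13
[257, 41, 52, 53, 2037] [0.841 0.053 0.123] mid [0.8454 0.0542] [0.8474 0.0545] 0.0521
[193, 42, 52, 52, 2017] [0.842 0.176 0.123] mid [0.8465 0.1791] [0.8493 0.1794] 0.0521
[404, 68, 137, 136, 2013] [ 0.719 -0.34   0.113] mid [ 0.7085 -0.3194] [ 0.7095 -0.3197] 0.1396
[427, 108, 24, 24, 350] [ 0.74  -0.252  0.105] mid [ 0.7416 -0.253 ] [ 0.7423 -0.2535] 0.0245
[458, 108, 39, 40, 560] [ 0.707 -0.312  0.122] mid [ 0.7213 -0.3258] [ 0.7233 -0.3275] 0.0401
[503, 116, 25, 36, 647] [ 0.709 -0.404  0.113] mid [ 0.7131 -0.407 ] [ 0.7147 -0.4097] 0.0367
[0, 146, 55, 23, 271] [0.677 0.566 0.118] mid [0.6778 0.5641] [0.679  0.5672] 0.0674
[375, 154, 21, 16, 64] [ 0.644 -0.132  0.114] mid [ 0.6532 -0.14  ] [ 0.6574 -0.1416] 0.0226
[176, 157, 48, 41, 325] [0.609 0.191 0.12 ] mid [0.6258 0.2148] [0.635  0.2143] 0.0465
[284, 157, 32, 31, 768] [0.635 0.024 0.115] mid [0.6353 0.0232] [0.6361 0.0236] 0.0301
[473, 157, 22, 24, 300] [ 0.642 -0.339  0.104] mid [ 0.6428 -0.339 ] [ 0.6416 -0.3411] 0.0241
[233, 159, 32, 31, 758] [0.633 0.121 0.115] mid [0.6331 0.1209
[... 3475 characters left out ...]
37, 0.533, 0.528, 0.524, 0.52, 0.515, 0.511, 0.508, 0.504, 0.5]
245 [6.0, 6.0, 3.0, 7.0, 7.0, 4.0, 7.0, -0.0, -2.0, 1.0] [0.536, 0.532, 0.528, 0.523, 0.519, 0.515, 0.511, 0.507, 0.503, 0.499]
265 [7.0, 7.0, 8.0, 7.0, 9.0, 9.0, 1.0, 1.0, -1.0, -0.0] [0.535, 0.531, 0.527, 0.523, 0.518, 0.514, 0.511, 0.506, 0.502, 0.498]
285 [11.0, 6.0, 6.0, 9.0, 9.0, 6.0, 3.0, 2.0, 2.0, -3.0] [0.534, 0.53, 0.526, 0.522, 0.518, 0.514, 0.51, 0.506, 0.501, 0.497]
305 [8.0, 8.0, 7.0, 8.0, 4.0, 7.0, -1.0, -1.0, -2.0, 0.0] [0.534, 0.53, 0.525, 0.521, 0.517, 0.513, 0.509, 0.505, 0.501, 0.497]
325 [8.0, 6.0, 10.0, 9.0, 12.0, 9.0, 3.0, -2.0, -2.0, 1.0] [0.533, 0.529, 0.525, 0.52, 0.516, 0.512, 0.508, 0.504, 0.5, 0.496]
```

Run:
```python
import cv2
p=cv2.imread("pics/top0.png")
cv2.imwrite("pics/top0z.png",cv2.resize(p[140:260,165:345],None,fx=4.4,fy=4.4,interpolation=cv2.INTER_CUBIC))
```

```text
(no output)
```

View pics/top0z.png

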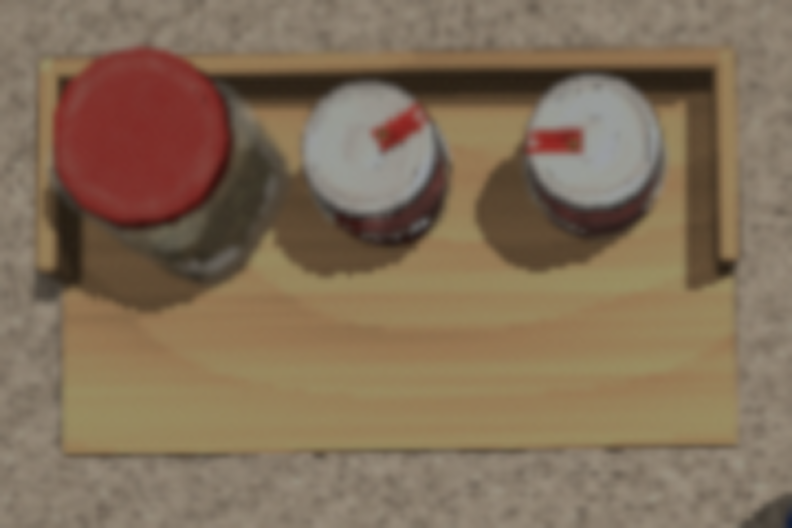

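```bash
cat >> h.py <<'E'
def plan(x,y,z,yaw=0,steps=None):
    """shift(cm) in tool axes and rotvec to reach target, tool down, jaws (tool y) along world angle yaw from +-y"""
    o=ctrl.get_obs();R=rot(o["eef_rot"])
    best=None
    for s in(1,-1):
        ty=s*np.array([-np.sin(yaw),np.cos(yaw),0]);tx=np.array([0,0,-1.]);T=np.column_stack([tx,ty,np.cross(tx,ty)])
        rv=Rn.from_matrix(R.T@T).as_rotvec()
        if best is None or np.linalg.norm(rv)<np.linalg.norm(best):best=rv
    dl=R.T@(np.array([x,y,z])-o["eef_pos"])*100
    print("t",round(o["time_s"],2),"pos",np.round(o["eef_pos"],4),"open",round(o["opening"],3),"F",np.round(o["wrist_force"],1))
    print("tool axes (cols)",np.round(R,3).tolist(),"q",np.round(o["q"],2))
    print("delta cm",np.round(dl,2),"rotvec",np.round(best,3))
E
python3 -c "
from h import *
plan(.496,-.312,.231)"
```

```text
t 1.05 pos [ 0.2041 -0.5376  0.2313] open 1.003 F [ 0.5 -0.4  0.2]
tool axes (cols) [[0.0, 0.355, -0.935], [-0.0, -0.935, -0.355], [-1.0, 0.0, -0.0]] q [-1.41  0.18  1.61  0.    1.35 -0.21]
delta cm [ 3.000e-02 -1.073e+01 -3.529e+01] rotvec [ 0.363 -0.    -0.   ]
```

```bash
python3 -m creep '1 0 -1.8 -5.8 0 0 0;1 0 -1.8 -5.8 0 0 0;1 0 -1.8 -5.8 0 0 0;1 0 -1.8 -5.8 0 0 0;1 0 -1.8 -5.8 0 0 0;1 0 0 0 0.18 0 0;1 0 0 0 0.18 0 0;1 0 0 0 0 0 0'; python3 -c "
from h import *
plan(.496,-.312,.2)
o=ctrl.get_obs();p,d=ctrl.camera('wrist');cv2.imwrite('pics/w1.png',p)
W=world('wrist',d,o)
for s,q in comp(W,.1,.13,300): print(s,np.round(np.median(q,0),3),np.round(cv2.minEnclosingCircle(q[:,:2].astype(np.float32)),4) if 0 else cv2.minEnclosingCircle(q[:,:2].astype(np.float32)))
"
```

```text
time_s: 2.05
eef_pos: [0.4512, -0.3454, 0.2318]
eef_rot: [-0.001, 0.708, -0.003, -0.706]
wrist_force: [-0.4, 0.7, 0.5]
opening: 1.004
t 2.05 pos [ 0.4512 -0.3454  0.2318] open 1.004 F [-0.4  0.7  0.5]
tool axes (cols) [[0.002, -0.007, -1.0], [-0.003, -1.0, 0.007], [-1.0, 0.003, -0.002]] q [-0.86  0.16  1.63 -0.    1.35  0.72]
delta cm [ 3.18 -3.37 -4.45] rotvec [-0.007 -0.002 -0.003]
[146, 0, 270, 50, 3743] [ 0.582 -0.321  0.114] ((0.5992748737335205, -0.3186251223087311), 0.08273663371801376)
[241, 124, 82, 84, 5361] [ 0.498 -0.314  0.107] ((0.4970560073852539, -0.313998818397522), 0.029725125059485435)
[0, 180, 31, 72, 1627] [ 0.46  -0.113  0.106] ((0.46179622411727905, -0.10254751890897751), 0.027363795787096024)
[100, 183, 83, 78, 4971] [ 0.458 -0.208  0.107] ((0.45587724447250366, -0.2069842666387558), 0.030082816258072853)
```

View pics/w1.png

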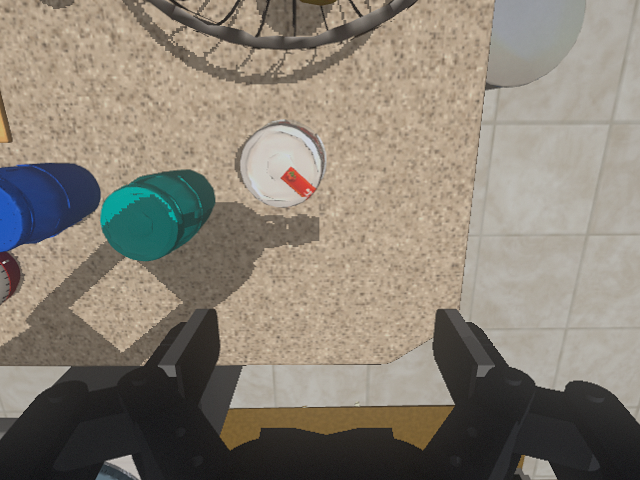

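Wrist picture: jar lid centred near (282,165), at (0.497,-0.3135), which agrees with the top camera within 2 mm. I align above it.

```bash
python3 -m creep '1 3 -3.2 -4.5 0 0 0;1 3 0 0 0 0 0;1 0 0 0 0 0 0'; python3 -c "
from h import *
plan(.4966,-.3133,.053)"
```

```text
time_s: 2.48
eef_pos: [0.4969, -0.3155, 0.1719]
eef_rot: [0.003, 0.708, -0.001, -0.706]
wrist_force: [-0.2, 0.1, 0.4]
opening: 0.996
t 2.48 pos [ 0.4969 -0.3155  0.1719] open 0.996 F [-0.2  0.1  0.4]
tool axes (cols) [[0.004, 0.003, -1.0], [-0.005, -1.0, -0.003], [-1.0, 0.005, -0.004]] q [-0.77  0.26  1.63 -0.    1.24  0.8 ]
delta cm [11.89 -0.27  0.07] rotvec [ 0.003 -0.004 -0.005]
```

```bash
python3 -m creep '1 4 -0.2 0.1 0 0 0;1 4 0 0 0 0 0;1 3 0 0 0 0 0;1 0.9 0 0 0 0 0;0 0 0 0 0 0 0;0 0 0 0 0 0 0;0 0 0 0 0 0 0;0 0 0 0 0 0 0;0 0 0 0 0 0 0;0 0 0 0 0 0 0'; python3 -c "
from h import *
plan(.4966,-.3133,.053)
p,d=ctrl.camera('wrist');cv2.imwrite('pics/w2.png',p)"
```

```text
time_s: 3.72
eef_pos: [0.5003, -0.3222, 0.062]
eef_rot: [0.008, 0.712, -0.003, -0.702]
wrist_force: [-0.2, 0.0, -3.7]
opening: 0.709
t 3.73 pos [ 0.5003 -0.3222  0.062 ] open 0.709 F [-0.2  0.  -3.7]
tool axes (cols) [[0.015, 0.008, -1.0], [-0.016, -1.0, -0.008], [-1.0, 0.016, -0.015]] q [-0.77  0.41  1.69 -0.    1.02  0.79]
delta cm [ 0.88 -0.9   0.38] rotvec [ 0.008 -0.015 -0.016]
```

View pics/w2.png

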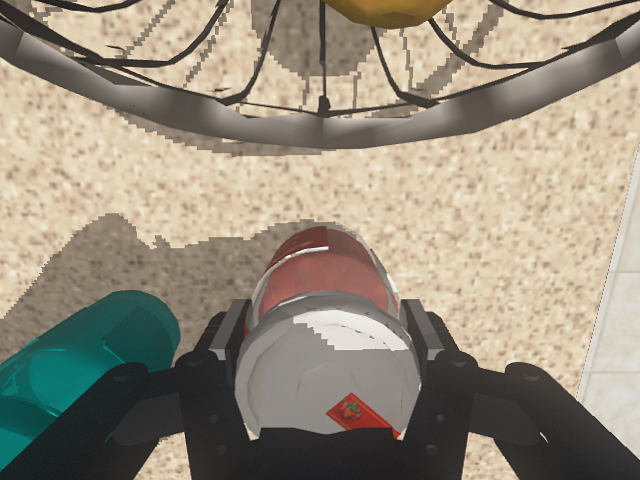

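```bash
cat >> h.py <<'E'
def lidcheck(tag):
    o=ctrl.get_obs();p,d=ctrl.camera('wrist');cv2.imwrite(f'pics/{tag}.png',p)
    W=world('wrist',d,o)
    R=rot(o["eef_rot"])
    L=(W-o["eef_pos"])@R   # tool coords
    hsv=cv2.cvtColor(p,cv2.COLOR_BGR2HSV)
    m=(np.abs(L[...,1])<.03)&(np.abs(L[...,2])<.035)&(L[...,0]<-.02)&(L[...,0]>-.075)&(hsv[...,2]>90)&(np.arange(480)[:,None]<428)
    q=W[m]; 
    # RANSAC plane
    rng=np.random.default_rng(0);b=None
    for _ in range(300):
        a=q[rng.choice(len(q),3,False)];n=np.cross(a[1]-a[0],a[2]-a[0])
        if np.linalg.norm(n)<1e-8: continue
        n/=np.linalg.norm(n)
        if abs(n[2])<.7: continue
        i=np.abs((q-a[0])@n)<.0015
        if b is None or i.sum()>b.sum(): b=i
    q=q[b];c=q.mean(0);n=np.linalg.svd(q-c,full_matrices=False)[2][2];n*=np.sign(n[2])
    (cc,r)=cv2.minEnclosingCircle(q[:,:2].astype(np.float32))
    print("lid n",b.sum(),"normal",np.round(n,3),"z range",np.round(np.percentile(q[:,2],[2,50,98]),4),"circ",np.round(cc,4),round(r,4),"tcp",np.round(o["eef_pos"],4),"xrange",np.round([q[:,0].min(),q[:,0].max()],4),"y",np.round([q[:,1].min(),q[:,1].max()],4))
E
python3 -c "
from h import *
lidcheck('w2b')
p,d=ctrl.camera('scene');cv2.imwrite('pics/s2.png',p)
o=ctrl.get_obs();print(o['eef_pos'],o['wrist_force'],o['opening'],o['torque'])"
```

```text
lid n 18548 normal [0.    0.005 1.   ] z range [0.1076 0.1089 0.11  ] circ [ 0.4988 -0.3221] 0.0292 tcp [ 0.5003 -0.3221  0.062 ] xrange [0.4831 0.5276] y [-0.3508 -0.2934]
[ 0.50030487 -0.32217441  0.061973  ] [ 0.4136994  -0.08051949 -2.98154017] 0.711358270562224 [0.05340236 0.00598055 0.01546884]
```

View pics/s2.png

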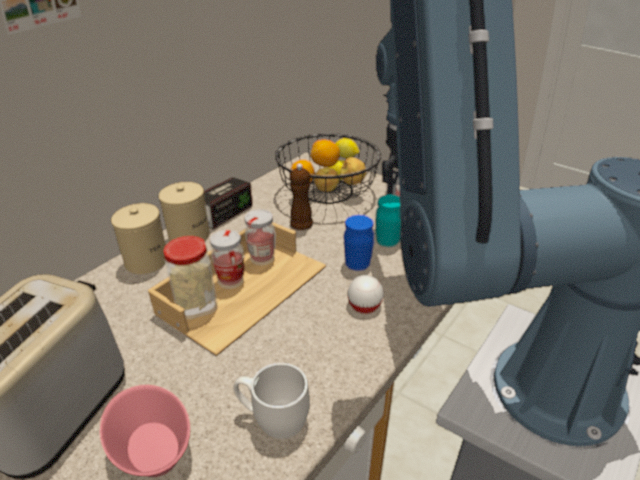

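Jar is gripped upright (lid normal vertical, lid top 47 mm above the TCP). I lift and check again.

```bash
python3 -m creep '0 -1.5 0 0 0 0 0;0 -3 0 0 0 0 0;0 -4 0 0 0 0 0;0 -4 0 0 0 0 0;0 0 0 0 0 0 0'; python3 -c "
from h import *
lidcheck('w3')
plan(.5,-.322,.18)
plan(.551,.0724,.18)"
```

```text
time_s: 4.5
eef_pos: [0.4986, -0.3202, 0.194]
eef_rot: [0.009, 0.713, -0.003, -0.701]
wrist_force: [0.4, 0.7, -3.2]
opening: 0.711
lid n 18406 normal [-0.002  0.004  1.   ] z range [0.2396 0.2408 0.2421] circ [ 0.497  -0.3202] 0.0292 tcp [ 0.4986 -0.3202  0.194 ] xrange [0.4818 0.5261] y [-0.3487 -0.2915]
t 4.55 pos [ 0.4975 -0.3193  0.1914] open 0.708 F [ 1.   0.7 -2.9]
tool axes (cols) [[0.013, 0.008, -1.0], [-0.014, -1.0, -0.008], [-1.0, 0.014, -0.013]] q [-0.77  0.24  1.62 -0.    1.26  0.79]
delta cm [ 1.15  0.26 -0.24] rotvec [ 0.008 -0.013 -0.014]
t 4.55 pos [ 0.4975 -0.3193  0.1914] open 0.708 F [ 1.   0.7 -2.9]
tool axes (cols) [[0.013, 0.008, -1.0], [-0.014, -1.0, -0.008], [-1.0, 0.014, -0.013]] q [-0.77  0.24  1.62 -0.    1.26  0.79]
delta cm [  0.68 -39.13  -5.66] rotvec [ 0.008 -0.013 -0.014]
```

View pics/w3.png

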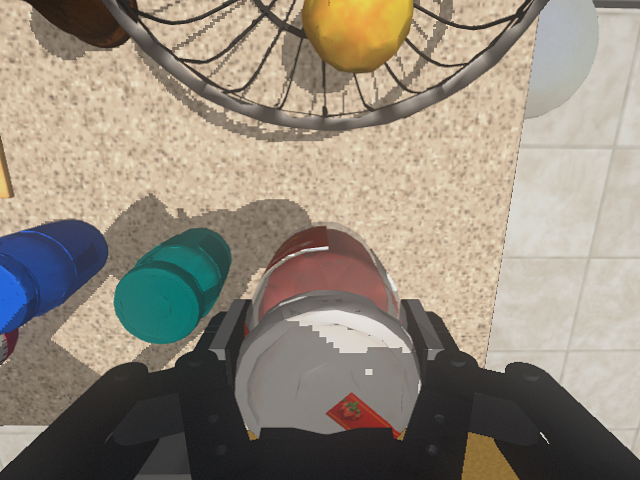

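```bash
python3 -m creep '0 -2 0 0 0.008 -0.013 -0.014;0 0 -5 -0.7 0 0 0;0 0 -5 -0.7 0 0 0;0 0 -5 -0.7 0 0 0;0 0 -5 -0.7 0 0 0;0 0 -5 -0.7 0 0 0;0 0 -5 -0.7 0 0 0;0 0 -5 -0.7 0 0 0;0 0 0 0 0 0 0'; python3 -c "
from h import *
lidcheck('w4')
plan(.5525,.0724,.15)"
```

```text
time_s: 5.68
eef_pos: [0.5382, 0.0446, 0.1953]
eef_rot: [0.006, -0.698, -0.003, 0.716]
wrist_force: [-0.7, -1.0, -2.5]
opening: 0.709
lid n 18412 normal [ 0.038 -0.024  0.999] z range [0.2404 0.2419 0.2437] circ [0.5386 0.0434] 0.0294 tcp [0.5382 0.0446 0.1953] xrange [0.5231 0.5678] y [0.0146 0.072 ]
t 5.72 pos [0.538  0.0429 0.1951] open 0.705 F [-0.4 -0.  -3.5]
tool axes (cols) [[-0.026, -0.005, -1.0], [0.012, -1.0, 0.005], [-1.0, -0.011, 0.026]] q [-0.15  0.16  1.71  0.01  1.3   1.43]
delta cm [ 4.5  -2.9  -1.55] rotvec [-0.005  0.026  0.011]
```

View pics/w4.png

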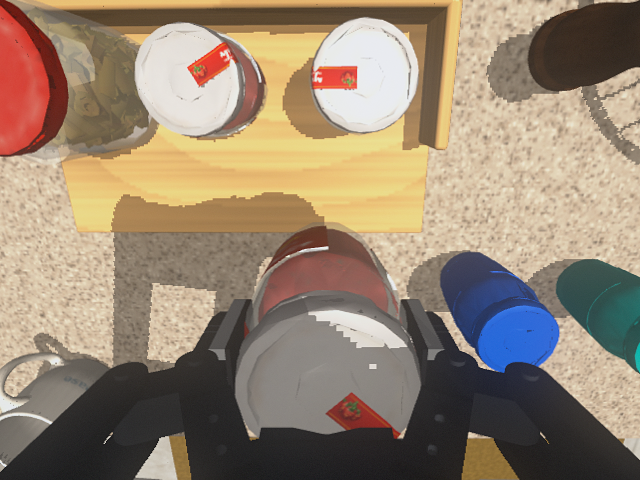

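```bash
python3 -m creep '0 2 -1.5 -0.8 -0.005 0.026 0.011;0 0 -1.2 -0.7 0 0 0;0 0 0 0 0 0 0'; python3 -c "
from h import *
lidcheck('w5')
o=ctrl.get_obs();p,d=ctrl.camera('wrist');W=world('wrist',d,o)
for s,q in comp(W[:180],.108,.16,200):
  c,r=cv2.minEnclosingCircle(q[:,:2].astype(np.float32)); print(s,np.round(np.median(q,0),4),np.round(c,4),round(r,4))
plan(.5525,.0724,.069)"
```

```text
time_s: 6.1
eef_pos: [0.5519, 0.0677, 0.1726]
eef_rot: [0.001, -0.706, 0.001, 0.708]
wrist_force: [0.5, -0.1, -3.1]
opening: 0.708
lid n 18402 normal [ 0.015 -0.012  1.   ] z range [0.218  0.2193 0.2206] circ [0.5514 0.0672] 0.0294 tcp [0.5519 0.0677 0.1726] xrange [0.5357 0.5803] y [0.0382 0.0958]
[0, 5, 128, 175, 17413] [0.6368 0.1879 0.1426] [0.64   0.2059] 0.0437
[351, 41, 119, 123, 11202] [0.6373 0.0247 0.1146] [0.636  0.0242] 0.0299
[161, 45, 118, 122, 11177] [0.6358 0.1204 0.1146] [0.6345 0.1208] 0.03
t 6.2 pos [0.5514 0.0673 0.1725] open 0.71 F [ 0.3 -0.7 -3.2]
tool axes (cols) [[-0.004, -0.003, -1.0], [-0.001, -1.0, 0.003], [-1.0, 0.001, 0.004]] q [-0.09  0.2   1.71 -0.    1.24  1.48]
delta cm [10.35 -0.52 -0.15] rotvec [-0.003  0.004 -0.001]
```

View pics/w5.png

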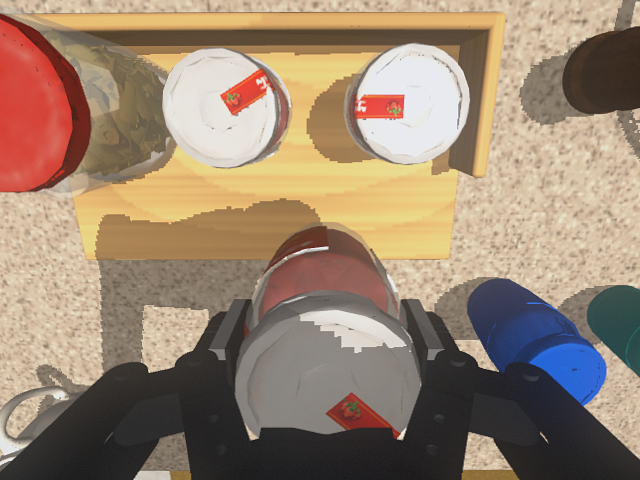

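Wrist camera gives the neighbours at (0.636,0.024) and (0.6345,0.121), matching the top camera, so the gap middle is y = 0.0725. I lower the jar.

```bash
python3 -m creep '0 4 -0.4 -0.1 0 0 0;0 3.5 0 0 0 0 0;0 1.5 0 0 0 0 0;0 0 0 0 0 0 0'; python3 -c "
from h import *
lidcheck('w6')
plan(.5525,.0724,.0695)"
```

```text
time_s: 6.7
eef_pos: [0.5552, 0.0678, 0.0841]
eef_rot: [-0.002, 0.708, -0.003, -0.707]
wrist_force: [-0.1, -0.3, -3.4]
opening: 0.711
lid n 18317 normal [ 0.012 -0.008  1.   ] z range [0.1295 0.1309 0.1321] circ [0.5544 0.0671] 0.0294 tcp [0.5552 0.0678 0.0841] xrange [0.5386 0.5835] y [0.0386 0.0961]
t 6.75 pos [0.5559 0.0678 0.085 ] open 0.706 F [ 0.2 -0.5 -3.1]
tool axes (cols) [[0.003, -0.007, -1.0], [-0.003, -1.0, 0.007], [-1.0, 0.003, -0.003]] q [-0.09  0.32  1.76 -0.    1.06  1.49]
delta cm [ 1.54 -0.46  0.35] rotvec [-0.007 -0.003 -0.003]
```

```bash
python3 -m creep '0 0.8 -0.5 0.3 -0.007 0.01 0.005;0 0.4 0 0 0 0 0;0 0.1 0 0 0 0 0'; python3 -c "
from h import *
lidcheck('w7')
plan(.5525,.0724,.0695)"
```

```text
time_s: 7.12
eef_pos: [0.5551, 0.073, 0.0744]
eef_rot: [0.003, 0.714, -0.003, -0.7]
wrist_force: [0.4, 0.4, -3.8]
opening: 0.713
lid n 18321 normal [-0.007 -0.001  1.   ] z range [0.1201 0.1213 0.1226] circ [0.5534 0.0726] 0.0294 tcp [0.5551 0.073  0.0744] xrange [0.5379 0.5824] y [0.0439 0.1013]
t 7.17 pos [0.555  0.073  0.0743] open 0.71 F [ 0.8 -0.3 -2.5]
tool axes (cols) [[0.019, 0.001, -1.0], [-0.008, -1.0, -0.001], [-1.0, 0.008, -0.019]] q [-0.08  0.33  1.77 -0.01  1.02  1.5 ]
delta cm [0.48 0.06 0.26] rotvec [ 0.001 -0.019 -0.008]
```

Level now, with about 5 mm left to go.

```bash
python3 -m creep '0 0.4 0 0.1 0 0 0;0 0.2 0 0 0 0 0;0 0.1 0 0 0 0 0'; python3 -c "
from h import *
lidcheck('w8')
plan(.5525,.0724,.0695)"
```

```text
time_s: 7.55
eef_pos: [0.555, 0.0729, 0.0678]
eef_rot: [0.003, 0.714, -0.003, -0.7]
wrist_force: [-0.3, 0.8, 5.1]
opening: 0.708
lid n 18578 normal [ 0.002 -0.003  1.   ] z range [0.1134 0.1147 0.1159] circ [0.5533 0.0725] 0.0294 tcp [0.555  0.0729 0.0678] xrange [0.5378 0.5826] y [0.0439 0.1013]
t 7.6 pos [0.555  0.0729 0.0679] open 0.706 F [-0.6  0.2 -1.3]
tool axes (cols) [[0.021, 0.001, -1.0], [-0.009, -1.0, -0.001], [-1.0, 0.009, -0.021]] q [-0.08  0.34  1.78 -0.01  1.    1.5 ]
delta cm [-0.17  0.05  0.25] rotvec [ 0.001 -0.021 -0.009]
```

```bash
python3 -m creep '0.75 0 0 0 0 0 0;0.85 0 0 0 0 0 0;1 0 0 0 0 0 0;1 0 0 0 0 0 0;1 0 0 0 0 0 0'; python3 -c "
from h import *
lidcheck('w9')
plan(.5525,.0724,.14)"
```

```text
time_s: 8.22
eef_pos: [0.5562, 0.0727, 0.069]
eef_rot: [0.003, 0.715, -0.003, -0.699]
wrist_force: [0.1, -0.5, -0.5]
opening: 1.0
lid n 18435 normal [0.001 0.002 1.   ] z range [0.1134 0.1146 0.1159] circ [0.5541 0.0728] 0.0293 tcp [0.5562 0.0727 0.069 ] xrange [0.5377 0.5829] y [0.0442 0.1017]
t 8.28 pos [0.5561 0.0727 0.0689] open 1.001 F [ 0.5  0.2 -1.1]
tool axes (cols) [[0.023, 0.001, -1.0], [-0.009, -1.0, -0.001], [-1.0, 0.009, -0.023]] q [-0.08  0.34  1.78 -0.01  1.    1.5 ]
delta cm [-7.11  0.09  0.2 ] rotvec [ 0.001 -0.023 -0.009]
```

View pics/w9.png

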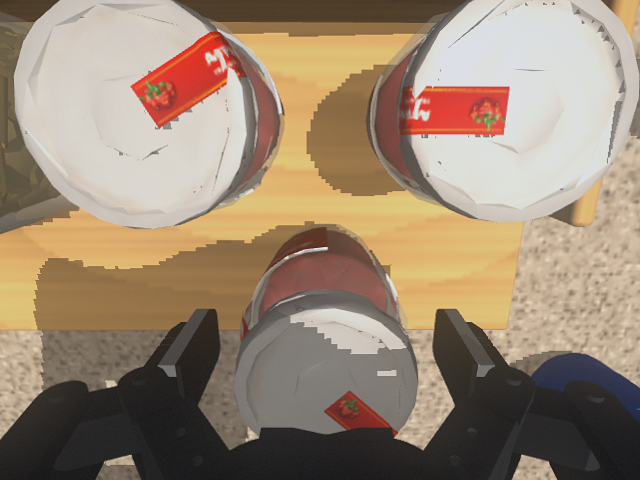

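Jar stands released and upright, lid at (325,365), midway before the gap. I raise, go back, and half close for a two-finger push.

```bash
python3 -m creep '1 -3 0 0 0 0 0;1 -4 0 0 0 0 0;1 -2 0 0 0 -0.023 -0.009;0.35 0 0 4 0 0 0;0.35 0 0 5 0 0 0;0.35 0 0 0 0 0 0;0.35 0 0 0 0 0 0'; python3 -c "
from h import *
plan(.463,.0727,.062)"
```

```text
time_s: 9.15
eef_pos: [0.462, 0.0733, 0.1618]
eef_rot: [0.0, 0.707, 0.0, -0.707]
wrist_force: [0.5, -0.3, 0.9]
opening: 0.349
t 9.15 pos [0.462  0.0733 0.1618] open 0.349 F [ 0.5 -0.3  0.9]
tool axes (cols) [[0.0, 0.001, -1.0], [0.0, -1.0, -0.001], [-1.0, -0.0, -0.0]] q [-0.1   0.02  1.94  0.    1.19  1.47]
delta cm [ 9.98  0.06 -0.1 ] rotvec [ 0.001 -0.     0.   ]
```

```bash
python3 -m creep '0.35 4 0 0 0 0 0;0.35 4 0 0 0 0 0;0.35 1.9 0 0 0 0 0;0.35 0 0 0 0 0 0'; python3 -c "
from h import *
plan(.505,.0727,.063)
o=ctrl.get_obs();p,d=ctrl.camera('wrist');cv2.imwrite('pics/w10.png',p)"
```

```text
time_s: 9.65
eef_pos: [0.4685, 0.0726, 0.0618]
eef_rot: [0.0, 0.709, 0.0, -0.705]
wrist_force: [0.5, 0.0, -0.3]
opening: 0.35
t 9.65 pos [0.4685 0.0726 0.0618] open 0.35 F [ 0.5  0.  -0.3]
tool axes (cols) [[0.007, 0.0, -1.0], [-0.0, -1.0, -0.0], [-1.0, 0.0, -0.007]] q [-0.1   0.19  1.99  0.    0.96  1.47]
delta cm [-0.1  -0.01 -3.65] rotvec [ 0.    -0.007 -0.   ]
```

View pics/w10.png

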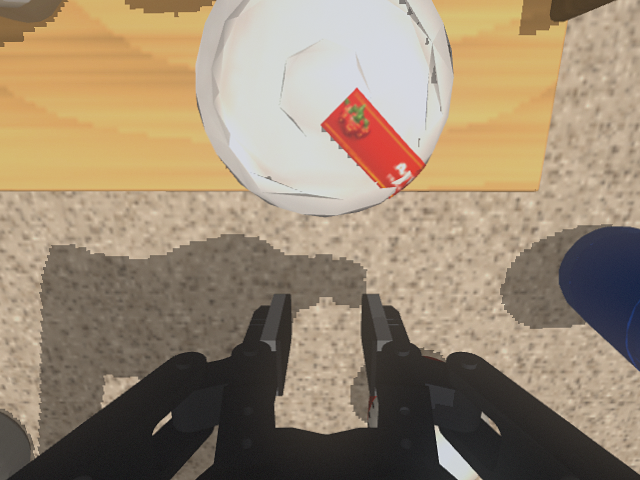

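```bash
python3 -m creep '0.35 0 0 -1.5 0 0 0;0.35 0 0 -1.5 0 0 0;0.35 0 0 -0.8 0 0 0;0.35 0 0 -0.8 0 0 0;0.35 0 0 -0.8 0 0 0;0.35 0 0 -0.8 0 0 0'; python3 -c "
from h import *
o=ctrl.get_obs();p,d=ctrl.camera('wrist');cv2.imwrite('pics/w11.png',p)
W=world('wrist',d,o)
for s,q in comp(W,.105,.16,200):
  c,r=cv2.minEnclosingCircle(q[:,:2].astype(np.float32)); print(s,np.round(np.median(q,0),4),np.round(c,4),round(r,4))
plan(.605,.0727,.063)"
```

```text
time_s: 10.45
eef_pos: [0.5372, 0.0724, 0.0678]
eef_rot: [0.001, 0.712, -0.0, -0.702]
wrist_force: [-0.6, 0.1, 0.5]
opening: 0.354
[0, 0, 252, 162, 33892] [0.6271 0.1191 0.1146] [0.6343 0.121 ] 0.0301
[399, 0, 241, 156, 31787] [0.6274 0.0265 0.1146] [0.6337 0.0252] 0.0294
[7, 163, 633, 317, 81846] [0.5519 0.0728 0.1231] [0.5469 0.0724] 0.0632
t 10.5 pos [0.5385 0.0723 0.0681] open 0.354 F [ 0.8 -0.4  0.2]
tool axes (cols) [[0.016, 0.0, -1.0], [-0.001, -1.0, -0.0], [-1.0, 0.001, -0.016]] q [-0.09  0.31  1.82  0.    1.    1.48]
delta cm [ 0.61 -0.04 -6.64] rotvec [ 0.    -0.016 -0.001]
```

View pics/w11.png

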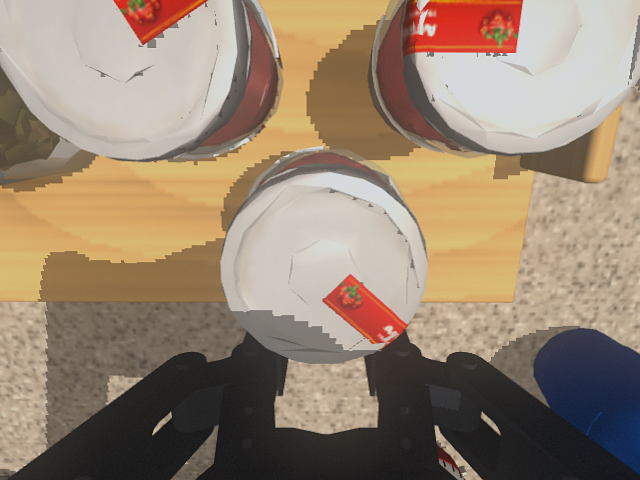

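```bash
cat >> h.py <<'E'
def jars(tag):
    o=ctrl.get_obs();p,d=ctrl.camera('wrist');cv2.imwrite(f'pics/{tag}.png',p)
    W=world('wrist',d,o)
    W[430:]=np.nan
    hsv=cv2.cvtColor(p,cv2.COLOR_BGR2HSV); W[(hsv[...,2]<75)]=np.nan
    for s,q in comp(W,.105,.119,800):
        n=np.linalg.svd(q-q.mean(0),full_matrices=False)[2][2]
        c,r=cv2.minEnclosingCircle(q[:,:2].astype(np.float32)); print(s[:4],np.round(np.median(q,0),4),np.round(c,4),round(r,4),np.round(n*np.sign(n[2]),3))
E
python3 -c "
from h import *
jars('w12');o=ctrl.get_obs();print(o['eef_pos'],o['wrist_force'])"
```

```text
[0, 0, 252, 166] [0.6279 0.1192 0.1146] [0.6337 0.1207] 0.0298 [-0.006 -0.021  1.   ]
[399, 0, 241, 161] [0.6282 0.0263 0.1146] [0.6345 0.0247] 0.0299 [-0.014  0.014  1.   ]
[221, 161, 206, 200] [0.5792 0.0729 0.1146] [0.5729 0.0722] 0.0332 [0.015 0.004 1.   ]
[0.53798144 0.07229047 0.06798514] [-0.38552209 -0.88562877 -0.36543206]
```

Jar is being pushed and stays upright, now at about x=0.574; the finger offset is about 37 mm. I correct height and tilt and continue.

```bash
python3 -m creep '0.35 0.4 0 -0.5 0 -0.016 0;0.35 0.2 0 -0.6 0 0 0;0.35 0.1 0 -0.6 0 0 0;0.35 0.1 0 -0.6 0 0 0'; python3 -c "
from h import *
jars('w13');plan(.598,.0725,.063)"
```

```text
time_s: 11.05
eef_pos: [0.5614, 0.0724, 0.059]
eef_rot: [-0.001, -0.706, 0.0, 0.708]
wrist_force: [-2.3, -0.1, 1.5]
opening: 0.347
[0, 0, 244, 258] [0.6389 0.1195 0.1146] [0.6362 0.1221] 0.03 [-0.002 -0.017  1.   ]
[402, 0, 238, 259] [0.6387 0.027  0.1146] [0.6361 0.0244] 0.03 [0.003 0.014 1.   ]
[213, 169, 227, 218] [0.6025 0.0722 0.1149] [0.5956 0.0718] 0.0333 [0.031 0.006 0.999]
t 11.1 pos [0.5621 0.0723 0.059 ] open 0.352 F [-0.4  0.3  0.3]
tool axes (cols) [[-0.003, 0.0, -1.0], [-0.001, -1.0, -0.0], [-1.0, 0.001, 0.003]] q [-0.08  0.38  1.74 -0.    1.02  1.49]
delta cm [-0.41 -0.02 -3.59] rotvec [ 0.     0.003 -0.001]
```

View pics/w13.png

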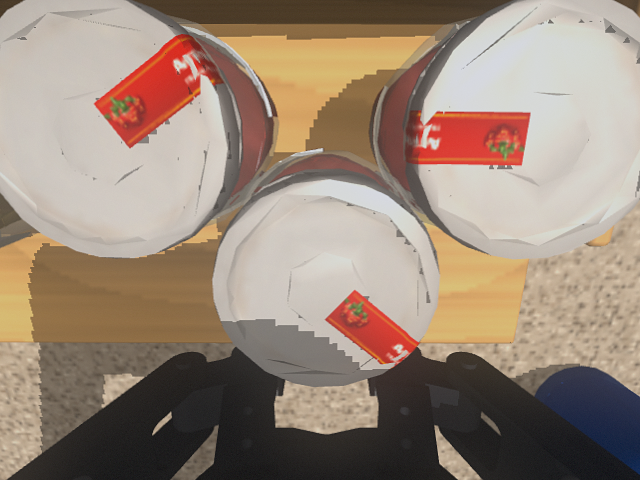

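Loose jar now touches both neighbours; it is symmetric and upright. I keep pushing.

```bash
python3 -m creep '0.35 -0.2 0 -0.6 0 0 0;0.35 0 0 -0.6 0 0 0;0.35 0 0 -0.6 0 0 0'; python3 -c "
from h import *
jars('w14');plan(.6,.0725,.06)"
```

```text
time_s: 11.48
eef_pos: [0.5803, 0.0725, 0.0606]
eef_rot: [-0.0, -0.705, 0.0, 0.709]
wrist_force: [-1.3, -0.1, 0.3]
opening: 0.351
[422, 34, 218, 251] [0.6502 0.0222 0.1145] [0.6473 0.0181] 0.0301 [0.005 0.02  1.   ]
[0, 53, 229, 245] [0.6467 0.1243 0.1146] [0.644  0.1274] 0.0301 [ 0.003 -0.023  1.   ]
[213, 168, 224, 216] [0.6213 0.0728 0.115 ] [0.6149 0.0719] 0.033 [0.038 0.005 0.999]
t 11.53 pos [0.5814 0.0724 0.0609] open 0.348 F [ 0.2 -0.4 -0.6]
tool axes (cols) [[-0.003, 0.0, -1.0], [-0.001, -1.0, -0.0], [-1.0, 0.001, 0.003]] q [-0.08  0.41  1.69 -0.    1.04  1.49]
delta cm [ 0.08 -0.01 -1.86] rotvec [ 0.     0.003 -0.001]
```

View pics/w14.png

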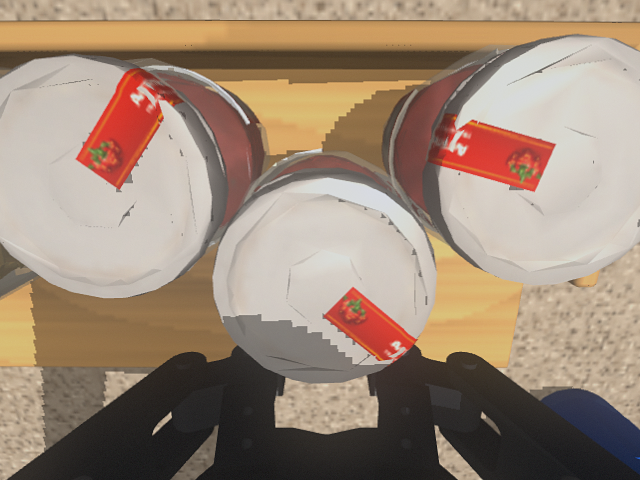

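```bash
python3 -m creep '0.35 0 0 -0.6 0 0 0;0.35 0 0 -0.6 0 0 0;0.35 0 0 -0.6 0 0 0'; python3 -c "
from h import *
jars('w15');plan(.606,.0725,.06)"
```

```text
time_s: 11.9
eef_pos: [0.6004, 0.0725, 0.0609]
eef_rot: [-0.0, -0.706, 0.0, 0.708]
wrist_force: [-1.4, 0.4, 0.7]
opening: 0.349
[0, 116, 212, 226] [0.6536 0.1288 0.1146] [0.6509 0.1331] 0.0303 [ 0.01  -0.032  0.999]
[439, 117, 201, 226] [0.6532 0.0168 0.1145] [0.6505 0.0119] 0.0301 [0.015 0.029 0.999]
[213, 168, 223, 215] [0.6413 0.0728 0.115 ] [0.6348 0.0721] 0.033 [0.034 0.002 0.999]
t 11.95 pos [0.6013 0.0724 0.0611] open 0.355 F [-2.  -0.4  0.3]
tool axes (cols) [[-0.002, 0.0, -1.0], [-0.001, -1.0, -0.0], [-1.0, 0.001, 0.002]] q [-0.08  0.45  1.64 -0.    1.06  1.5 ]
delta cm [ 0.11 -0.01 -0.47] rotvec [ 0.     0.002 -0.001]
```

View pics/w15.png

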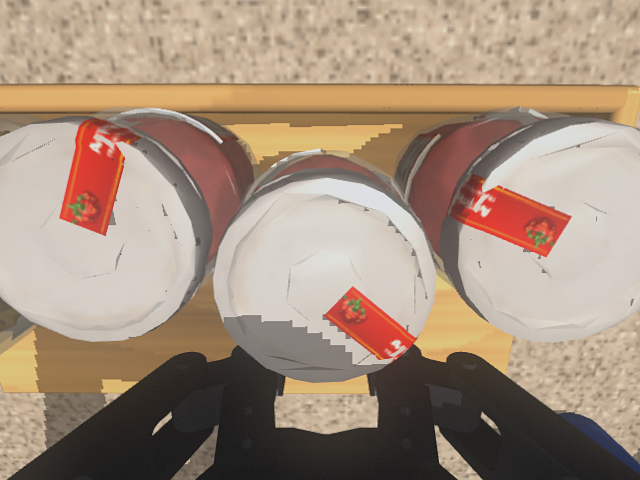

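```bash
python3 -m creep '0.35 0 0 -0.5 0 0 0;0.35 0 0 -0.4 0 0 0;0.35 0 0 0 0 0 0'; python3 -c "
from h import *
jars('w16');plan(.52,.0725,.06)"
```

```text
time_s: 12.32
eef_pos: [0.6112, 0.0724, 0.0611]
eef_rot: [-0.0, -0.707, 0.0, 0.708]
wrist_force: [0.1, 0.2, -1.1]
opening: 0.347
[0, 160, 208, 214] [0.6543 0.1309 0.1146] [0.651  0.1351] 0.0303 [ 0.017 -0.034  0.999]
[442, 160, 198, 215] [0.6537 0.0145 0.1145] [0.6503 0.0097] 0.0303 [0.022 0.029 0.999]
[214, 168, 222, 212] [0.6522 0.0726 0.1146] [0.6456 0.0712] 0.0334 [0.018 0.004 1.   ]
t 12.38 pos [0.6111 0.0724 0.0611] open 0.35 F [-0.5  0.1  0.4]
tool axes (cols) [[-0.002, 0.0, -1.0], [-0.001, -1.0, -0.0], [-1.0, 0.001, 0.002]] q [-0.07  0.47  1.61 -0.    1.06  1.5 ]
delta cm [ 0.12 -0.01  9.11] rotvec [ 0.     0.002 -0.001]
```

Loose jar is at about x=0.646, level with its neighbours (0.651), which are 125 mm apart. I retreat straight back, then up.

```bash
python3 -m creep '0.35 0 0 1 0 0 0;0.35 0 0 3 0 0 0;0.35 0 0 3 0 0 0;0.35 -3 0 2 0 0 0;0.35 -5 0 1 0 0 0;0.35 -5 0 0 0 0 0;0.35 -3 0 0 0 0 0;0.35 0 0 0 0 0 0'; python3 -c "
from h import *
jars('w17');plan(.52,.0725,.2)
p,d=ctrl.camera('scene');cv2.imwrite('pics/s17.png',p)
p,d=ctrl.camera('top');cv2.imwrite('pics/t17.png',p)
W=world('top',d)
for s,q in comp(W,.1,.17,300):
  if s[4]<2500: print(s,np.round(np.median(q,0),3),np.round(cv2.minEnclosingCircle(q[:,:2].astype(np.float32))[0],4))
"
```

```text
time_s: 13.38
eef_pos: [0.5028, 0.0724, 0.2247]
eef_rot: [-0.001, -0.706, 0.0, 0.708]
wrist_force: [-0.3, 0.2, -0.4]
opening: 0.351
[88, 0, 80, 104] [0.616  0.1809 0.1142] [0.6216 0.1961] 0.0376 [-0.487 -0.774  0.404]
[169, 0, 102, 53] [0.6367 0.1339 0.1145] [0.6468 0.135 ] 0.0293 [-0.042 -0.027  0.999]
[276, 0, 99, 57] [0.6355 0.0726 0.1147] [0.6463 0.0725] 0.0294 [-0.043  0.004  0.999]
[380, 0, 102, 54] [0.6365 0.0108 0.1144] [0.6482 0.0096] 0.0297 [-0.032  0.025  0.999]
[501, 244, 78, 71] [ 0.4644 -0.0908  0.1066] [ 0.463  -0.0909] 0.0299 [-0.002  0.004  1.   ]
t 13.43 pos [0.5019 0.0725 0.223 ] open 0.349 F [-0.1  1.   0.6]
tool axes (cols) [[-0.005, 0.0, -1.0], [-0.001, -1.0, -0.0], [-1.0, 0.001, 0.005]] q [-0.09  0.04  1.78 -0.    1.33  1.48]
delta cm [ 2.29 -0.01 -1.82] rotvec [ 0.     0.005 -0.001]
[257, 41, 52, 53, 2114] [0.842 0.054 0.123] [0.8478 0.0549]
[193, 42, 52, 52, 2109] [0.843 0.177 0.123] [0.8487 0.1803]
[404, 68, 137, 136, 2010] [ 0.719 -0.339  0.113] [ 0.7098 -0.32  ]
[428, 109, 23, 22, 356] [ 0.74  -0.252  0.105] [ 0.7417 -0.2532]
[458, 108, 39, 40, 1207] [ 0.717 -0.32   0.131] [ 0.723  -0.3272]
[502, 116, 26, 36, 644] [ 0.709 -0.404  0.114] [ 0.7145 -0.4094]
[0, 120, 111, 112, 2437] [0.596 0.425 0.142] [0.6181 0.4998]
[0, 137, 55, 33, 734] [0.68  0.553 0.138] [0.6815 0.5609]
[375, 143, 27, 27, 580] [ 0.658 -0.143  0.142] [ 0.6628 -0.1465]
[292, 149, 31, 32, 715] [0.651 0.007 0.115] [0.6505 0.0086]
[176, 150, 48, 41, 893] [0.647 0.223 0.144] [0.6374 0.2148]
[225, 151, 32, 23, 583] [0.654 0.135 0.115] [0.6502 0.136 ]
[259, 152, 31, 25, 630] [0.651 0.072 0.115] [0.648  0.0722]
[0, 166, 63, 37, 828] [0.622 0.541 0.138] [0.619  0.5488]
[346, 246, 31, 32, 756] [ 0.463 -0.091  0.107] [ 0.4629 -0.0916]
[405, 249, 31, 31, 753] [ 0.455 -0.205  0.107] [ 0.4552 -0.2053]
[292, 462, 54, 18, 544] [ 0.068 -0.001  0.123] [ 0.049  -0.0022]
```

View pics/s17.png

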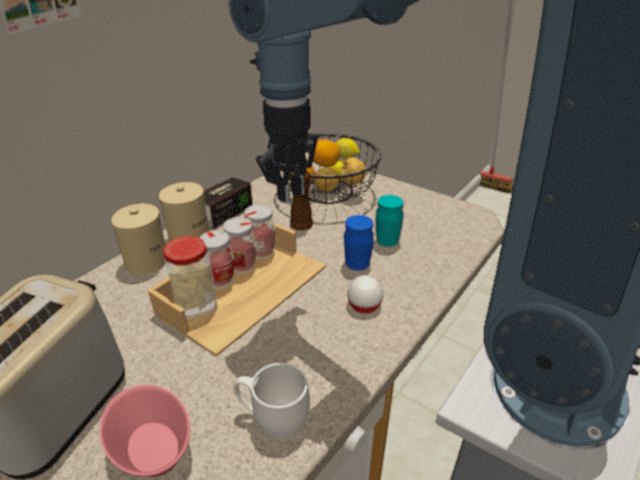

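View pics/w17.png

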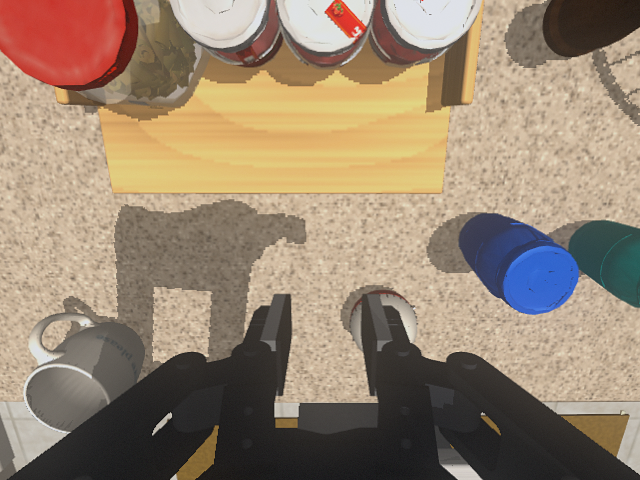

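Scene view: all four jars upright in the row, with the loose jar at (240,240) between mid (218,256) and end (260,230). The gripper is clear, and the mug, mill and timer have not moved. I hand in.

```bash
python3 -c "
from bench import ctrl
print(ctrl.hand_in())"
```

```text
the job is handed in; nothing more can be done
None
```

The jam jar is now in the rack's row between the two other jam jars, and the job was handed in at about 13.5 s; the hand-in gives no verdict. I stood it on the front ledge before the gap, let go, then pushed it straight back with half-closed fingers and withdrew the gripper.

**Last checks:**
- **Positions:** The lid centres measure (0.648, 0.072) for the loose jar, (0.650, 0.136) for the middle one and (0.650, 0.009) for the end one. Their axes are about 15 mm behind the row line, and the pasta jar is about on it.
- **Spacing:** The loose jar is about 63 mm from each neighbour, and the neighbours are about 126 mm apart.
- **Upright:** Lid heights of about 0.115 m match jars standing on the rack floor. The tilts measured in the last pictures are at most 0.05 rad, which is mostly measurement noise because the lids were cut off at the edge of the picture. The pasta jar's tilt I judged only by eye.
- **Other things:** In the scene picture the mug, timer and pepper mill look unmoved. The gripper is well clear.

**Disagreements:**
- The 63 mm spacing is about 3 mm less than the 66 mm jar width, which fits the camera's 2 mm accuracy.
- Opening at the grasp read 0.71 (about 60 mm) rather than the roughly 0.78 expected for a 66 mm jar, but the grip held without slipping.

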